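# Sort ceramic fuses into a carrying case without cracking them

## Task

Two of the three ceramic fuses have straight blades: lay these two flat inside the grey case, and lay the one with the bent blade flat in the red returns tray. Once all three are put away, shut the lid of the case fully. The ceramic cracks easily, so grip it lightly, set it down gently rather than dropping it, and leave the other things on the bench where they are.

Things in the scene. Friction and masses are not known exactly. Their poses are not given: they have to be found in the camera images.
- fuse_a: Good high-voltage fuse, 0.26 kg: ceramic body 36 x 36 mm, 70 long, with a straight copper blade (22 x 4, 28 long) out of each end at mid height; 126 overall. Origin: centre of its underside, lying at z = 0; x along it, z up. Pinch from above across y. Cracks if the fingers squeeze it with more than 50 N from each side (20 to 30 is ample), or on a 150 N knock (or a drop of over 15 mm).
- fuse_b: Second good fuse, identical to fuse_a: white ceramic body with steel end caps, both copper blades straight, 126 mm long. Origin: centre of its underside; x along the fuse, z up; it lies on the table (z = 0). Pinch it from above across its y near the middle. Fragile: see fuse_a.
- fuse_bent: Faulty fuse: as fuse_a, but the copper blade at its +x end is bent up by 60 degrees (tip 45 mm above its underside); the blade at -x is straight. Origin: centre of its underside; x along the fuse, z up; it lies on the table (z = 0). Pinch it from above across its y near the middle. Fragile: see fuse_a.
- case: Grey open carrying case, fixed. Outer 176 (x) x 216 (y) x 60 mm high, walls and floor 6 mm: inside 164 x 204, 54 deep, undivided. Origin: centre of its underside, z up. Lid hinge along y on the rim at +x (the robot's left side). Two fuses fit side by side, along the case's x, at about y = +-50 mm, with room for fingers.
- lid (a joint): Angle of the case's lid, rad: 0 = shut on the rim, 1.57 = upright, up to 1.9 leaning back (away from the case). It starts open. The hinge is stiff: the lid stays at any angle; push its outer side over and down with a few N (about 4 N at the free edge).
- lid_hinge (a point): Middle of the lid's hinge line, 60 mm above the table. The lid is a grey plate 8 mm thick, 216 mm wide, reaching 176 mm from here; shut, it lies on the rim, its outer face 8 mm above this point.
- lid_handle (a point): Tip of the small black knob on the lid's outer face, 43 mm above the lid's inner face, 146 mm from the hinge, in the middle of the width.
- tray: Red open returns tray, fixed to the table, 186 mm (x) x 126 mm (y) x 34 mm high, walls and floor 5 mm thick, so inside it is 176 x 116 mm and 29 mm deep. Origin: centre of its underside, z up. One fuse lies in it along x.
- contactor: Bystander: loose black block 60 x 70 mm, 68 mm high, with an orange top and copper studs. Origin at its underside.
- connector: Bystander: loose orange power connector, 50 mm square, 42 mm high. Origin at its underside.
- busbar: Bystander: loose flat copper bar, 150 x 22 x 6 mm. Origin at the centre of its underside, long axis x.
- driver_teal: Bystander: loose screwdriver, teal handle, 200 mm long.
- driver_yellow: Bystander: loose screwdriver, yellow handle, 180 mm long.
- cleaner: Bystander: standing blue bottle with white cap, 60 mm across, 160 mm high. Origin at its underside.
- screw_cup: Bystander: aluminium cup for screws, 64 mm across, 40 mm high. Origin at its underside.
Not all that is in view belongs to the job. Leave any blue, brown or pink look-alike of the fuse_a alone.

How it is judged:
By the outcome, as a careful person would: the job done as asked, in the order asked, and still so for the second after the job is handed in, with the robot touching nothing.
It also fails if it takes over 67 s, if anything falls off the work surface, if the arm or the gripper's body presses on something with over 40 N, if the wrist force passes 120 N, or if a joint passes its speed limit or range.

## Robot

A 6-joint arm with a two-finger parallel gripper is mounted at the origin on the work surface. World frame = base frame: x ahead of the robot, y to its left, z up, the work surface at z = 0. Lengths are in m, angles in rad, forces in N, time in s.
With the tool pointing down it reaches from about 0.225 to 0.875 m from the base axis. Payload 3.4 kg.
Tool frame: the origin (TCP) lies at the very end of the fingers, on their centre line; the grasp point (between the pads) lies 19 mm behind it (manip.tcp_to_grasp is the distance from the TCP to the grasp point, in m); z points along the fingers, y is the line along which they close (so a half turn about z gives the same grasp; the last joint's range is limited). The gripper opens to 85 mm and grips with 20 to 120 N. Pads are 22 mm wide; open, the fingers measure 114 mm over their backs; the gripper's body (76 mm by 85 mm) begins 54 mm behind the grasp point. The pads swing forward as they close: fully open they stand 13 mm farther back than shut.
Start: joints at [-1.39, 0.276, 1.505, -0, 1.361, -0.121], TCP at [0.171, -0.549, 0.231] pointing down, gripper open.
Joint ranges: [-2.89, 2.89], [-0.75, 2.08], [0.22, 2.7], [-1.18, 4.32], [0.11, 2.71], [-2.7, 2.7]. Speed limits (rad/s): [2.57, 2.57, 3.14, 3.14, 3.14, 3.14].

## Interface

Orientations are given as a unit quaternion [w, x, y, z].
In Python, from rig import status, get_image, job, manip gives the robot as it stands.
- The arm moves only by the tool apply_moves, never from a script. Its arguments are lists of equal length, an entry for each row: "xyz": the shift along the tool's x, y, z each as a share of 0.3 m, from -1 to 1, a list of three; "rot": the turn, a rotation vector about the tool's x, y, z each as a share of 60 degrees, from -1 to 1, a list of three; "hand": the opening, from -1 (shut) to 1 (fully open). A call has 1 to 8 rows; each row shifts and turns the commanded pose from where the row before left it, along the tool's axes as they then stand; what a row does not reach is not made up. A row lasts 1/8 s, in which the tool goes at most 62.5 mm and 10.7 degrees, less where a joint would pass 70% of its speed; a pose out of reach is approached as far as the arm can. A call with a number of a shift or a turn outside -1 to 1 is refused whole. A call with a gripper value outside its range is refused whole. The fingers move at their own pace and stop on an object; "force" is the grip in N (left out, the last holds). Time passes only in rows, so rows that do not move let the fingers close. It gives the time, the measured TCP pose, the force, the opening and the grip force at its end, in the units of the state.
- status.get_state(): the state, without advancing time (a new reading comes with each control period).
- get_image(name): name is "scene" or "top"; returns a dict with "pixels" (480x640x3 uint8, red, green, blue), "fovy" (degrees; the focal length in pixels is half the picture's height over the tangent of half this angle, whatever the lens; pixels are square), "cx", "cy" (the principal point, pixels), "dist" ([k1, k2, p1, p2, k3] as OpenCV has them; the pictures are not rectified), "origin" and "orientation" of the camera in the world. Camera axes: x right, y down, z forward; pixel columns grow to the right and rows downward; lengths in m; the calibration is good to about 2 mm. A picture is of the moment at which its call begins. There is no depth.
- job.sign_off(): hands the job in; it is judged then, once.
The state is a dict: "clock": time; "qpos": joint angles; "qd": joint speeds; "effort": joint torques, N m; "position": TCP position; "ee_rot": TCP orientation; "contact_force": force on the tool from outside, world axes, zero at the start; "moment": the same for the moment, N m; "width": finger opening in m; "gripper_force": force on a finger pad.
Only numpy, scipy, OpenCV 4.12 (cv2) and the standard library are available. Lean on these libraries where they do the work, as an engineer would, in place of code of your own. Each camera call takes 0.05 s, during which the arm holds its last target. There are 200 camera calls.

## Working session

There is one attempt and no reset: what is moved stays moved. The work goes in short steps, Python scripts to look and compute and a tool call to move; the robot and the scene stay as the last step left them, time stands still between calls to the robot, and variables do not carry over. Pictures are saved under pics/ and viewed, at most 10 in all, crops included, and the job is handed in when it is done.

Besides the shell and the picture viewer there is one more tool, called after "Emit:" by a JSON object that holds its "name" and its "arguments". apply_moves: Moves the arm, as the interface text tells. Its arguments: {"type":"object","properties":{"xyz":{"type":"array","items":{"type":"array","items":{"type":"number","minimum":-1,"maximum":1}}},"rot":{"type":"array","items":{"type":"array","items":{"type":"number","minimum":-1,"maximum":1}}},"hand":{"type":"array","items":{"type":"number"}},"force":{"type":"number"}},"required":["xyz","rot","hand"]}

```bash
ls; mkdir -p pics; python3 - <<'E'
from rig import status,get_image,manip
import cv2,numpy as np,pickle
print(status.get_state()); print(manip.tcp_to_grasp)
d={}
for n in("scene","top"):
    d[n]=get_image(n); cv2.imwrite(f"pics/{n}0.png",d[n]["pixels"][:,:,::-1])
    print({k:v for k,v in d[n].items() if k!="pixels"})
pickle.dump(d,open("im0.pkl","wb"))
E
```

```text
pics
{'clock': 0.0, 'qpos': array([-1.39003489e+00,  2.76606874e-01,  1.50615372e+00,  2.50453037e-05,
        1.36072393e+00, -1.21003652e-01]), 'qd': array([ 0.00048861, -0.00285675, -0.00193174,  0.00089523, -0.00099711,
       -0.0004368 ]), 'effort': array([ 2.14428687e-04, -4.16784239e+01, -2.45808238e+01,  2.04763496e-04,
        1.13024900e-02,  9.69722436e-06]), 'position': array([ 0.17079607, -0.54847653,  0.23042476]), 'ee_rot': array([-9.45875517e-04,  9.88638759e-01,  1.50308049e-01, -1.60197824e-05]), 'contact_force': array([-0.33664256,  0.3527283 ,  1.11454945]), 'moment': array([0.03923624, 0.02491055, 0.0072737 ]), 'gripper_force': 0.0, 'width': 0.08523655904797046}
0.0187
{'fovy': 42.79304823878868, 'cx': 311.57101055108285, 'cy': 243.34764018200607, 'dist': array([-0.19145207,  0.        ,  0.        ,  0.        ,  0.        ]), 'origin': array([1.61122359, 0.16743925, 1.50618107]), 'orientation': array([-0.20884295,  0.60298137,  0.7275215 , -0.252013  ])}
{'fovy': 43.98679677731894, 'cx': 324.51609573493795, 'cy': 243.92293551278513, 'dist': array([0.00310268, 0.        , 0.        , 0.        , 0.        ]), 'origin': array([ 0.46170632, -0.04582105,  1.42473015]), 'orientation': array([-0.02940134,  0.71085861, -0.70262835,  0.01135779])}
```

View pics/scene0.png

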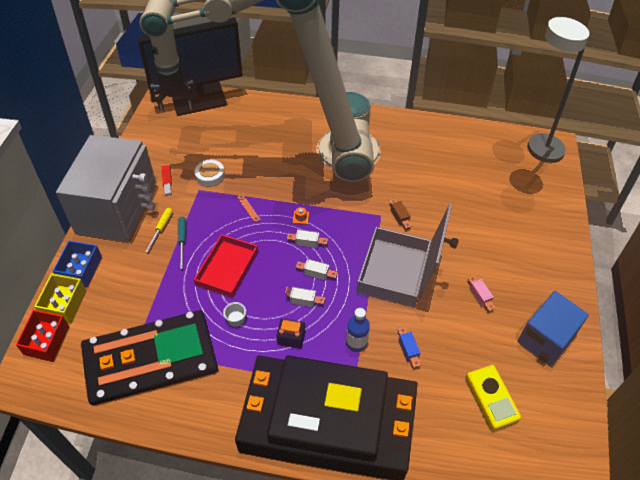

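View pics/top0.png

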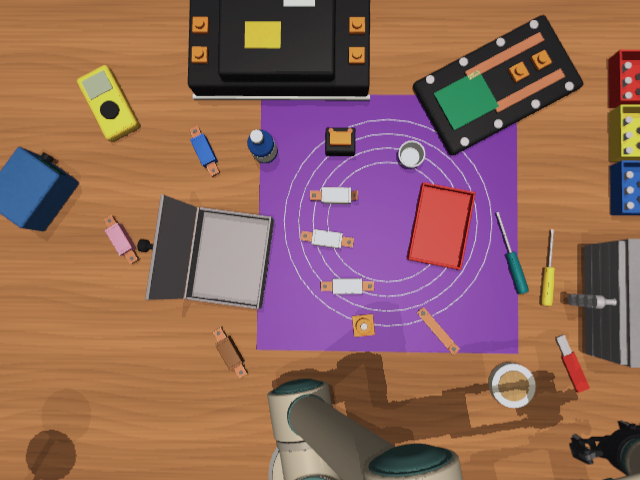

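Candidates are the white fuses at top px (333,195), (327,239) and (347,286), which are (304,297), (316,269) and (307,239) in scene. The look-alikes to leave are blue (204,151), brown (229,352) and pink (120,239). I need a close crop to see which blade is bent.

```bash
python3 - <<'E'
import cv2,numpy as np,pickle
d=pickle.load(open("im0.pkl","rb"))
a=cv2.resize(d["scene"]["pixels"][222:312,280:345],None,fx=6,fy=6,interpolation=cv2.INTER_CUBIC)
b=cv2.resize(d["top"]["pixels"][180:300,295:380],None,fx=4.5,fy=4.5,interpolation=cv2.INTER_CUBIC)
c=np.zeros((540,780,3),np.uint8);c[:a.shape[0],:a.shape[1]]=a;c[:b.shape[0],392:392+b.shape[1]]=b
cv2.imwrite("pics/crop.png",c[:,:,::-1])
E
```

```text
(no output)
```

View pics/crop.png

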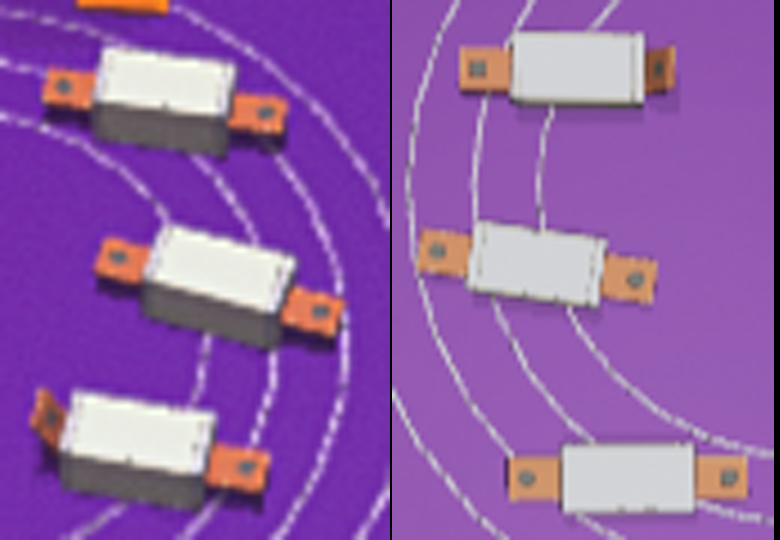

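```bash
cat > h.py <<'E'
import cv2,numpy as np,pickle
from scipy.spatial.transform import Rotation as R
def rays(im,px):
    h=im["pixels"].shape[0]; f=h/2/np.tan(np.radians(im["fovy"])/2)
    K=np.array([[f,0,im["cx"]],[0,f,im["cy"]],[0,0,1]])
    u=cv2.undistortPointsIter(np.float64(px).reshape(-1,1,2),K,im["dist"],None,None,(3,50,1e-10)).reshape(-1,2)
    q=im["orientation"]; r=R.from_quat([q[1],q[2],q[3],q[0]])
    return r.apply(np.c_[u,np.ones(len(u))])
def plane(im,px,z):
    d=rays(im,px); o=im["origin"]; return o+d*((z-o[2])/d[:,2:3])
def tri(a,pa,b,pb):
    out=[]
    for da,db in zip(rays(a,pa),rays(b,pb)):
        s,*_=np.linalg.lstsq(np.c_[da,-db],b["origin"]-a["origin"],rcond=None)
        p,q=a["origin"]+s[0]*da,b["origin"]+s[1]*db; out.append([*((p+q)/2),np.linalg.norm(p-q)])
    return np.array(out)
def blobs(m,amin=60):
    cs,_=cv2.findContours(m.astype(np.uint8),cv2.RETR_EXTERNAL,cv2.CHAIN_APPROX_NONE)
    return [c for c in cs if cv2.contourArea(c)>amin]
def hsv(im): return cv2.cvtColor(im["pixels"],cv2.COLOR_RGB2HSV).astype(int)
def quad(c):
    c=cv2.convexHull(c)
    for e in np.arange(1,40,.5):
        a=cv2.approxPolyDP(c,e,True)
        if len(a)<=4:return a.reshape(-1,2)
E
python3 - <<'E'
from h import *
np.set_printoptions(precision=4,suppress=True)
d=pickle.load(open("im0.pkl","rb"));S,T=d["scene"],d["top"]
C={}
for n,im,roi,v in(("S",S,(222,312,280,345),215),("T",T,(180,300,295,380),190)):
    H=hsv(im);m=np.zeros(H.shape[:2],bool);y0,y1,x0,x1=roi
    m[y0:y1,x0:x1]=((H[...,1]<50)&(H[...,2]>v))[y0:y1,x0:x1]
    print(n); C[n]=[]
    for c in blobs(m):
        r=cv2.minAreaRect(c);C[n].append(r[0]);print(np.array(r[0]),r[1],r[2],cv2.contourArea(c))
    m=((H[...,0]<6)|(H[...,0]>174))&(H[...,1]>170)&(H[...,2]>60)
    for c in blobs(m,1000): print("red",quad(c).tolist(),cv2.contourArea(c))
print(C)
H=hsv(T)
for p in [(232,260),(205,211),(170,240),(235,213),(145,246),(266,260),(100,300),(290,250),(262,300)]: print(p,H[p[1],p[0]])
H=hsv(S)
for p in [(390,265),(440,240),(365,255),(385,293),(428,270),(453,242)]: print("S",p,H[p[1],p[0]])
a=cv2.resize(S["pixels"][195:310,345:465],None,fx=3.2,fy=3.2,interpolation=cv2.INTER_CUBIC)
b=cv2.resize(T["pixels"][185:315,130:280],None,fx=2.7,fy=2.7,interpolation=cv2.INTER_CUBIC)
c=np.zeros((380,800,3),np.uint8);c[:a.shape[0],:a.shape[1]]=a;c[:b.shape[0],390:390+b.shape[1]]=b
cv2.imwrite("pics/case.png",c[:,:,::-1])
E
```

```text
S
[302.4849 293.5856] (23.171377182006836, 10.021620750427246) 10.007980346679688 188.0
[315.9654 266.1269] (23.154329299926758, 9.209108352661133) 15.255120277404785 170.5
[306.8952 235.286 ] (21.674848556518555, 8.392395973205566) 7.594643592834473 144.0
red [[33, 310], [67, 324], [53, 360], [16, 344]] 1728.0
red [[222, 235], [256, 246], [231, 292], [194, 279]] 1607.5
T
[347. 286.] (14.0, 28.0) 90.0 364.0
[326.783  235.9249] (29.27452850341797, 18.015094757080078) 7.765166282653809 361.0
[336. 194.] (14.0, 28.0) 90.0 359.0
red [[423, 183], [474, 193], [458, 269], [407, 258]] 4125.0
red [[639, 50], [639, 103], [609, 107], [609, 59]] 1520.5
{'S': [(302.48492431640625, 293.5855712890625), (315.9653625488281, 266.1269226074219), (306.89520263671875, 235.28604125976562)], 'T': [(347.0, 286.0), (326.7829895019531, 235.92494201660156), (336.0, 194.0)]}
(232, 260) [  3  14 179]
(205, 211) [ 5 22 70]
(170, 240) [ 0 16 65]
(235, 213) [  0  13 155]
(145, 246) [120  10  26]
(266, 260) [15 20 51]
(100, 300) [ 13 149 166]
(290, 250) [140 128 177]
(262, 300) [173  20  50]
S (390, 265) [166  20 163]
S (440, 240) [ 2 46 94]
S (365, 255) [136 175 162]
S (385, 293) [161  49  73]
S (428, 270) [ 2 48 80]
S (453, 242) [  9 106  70]
```

View pics/case.png

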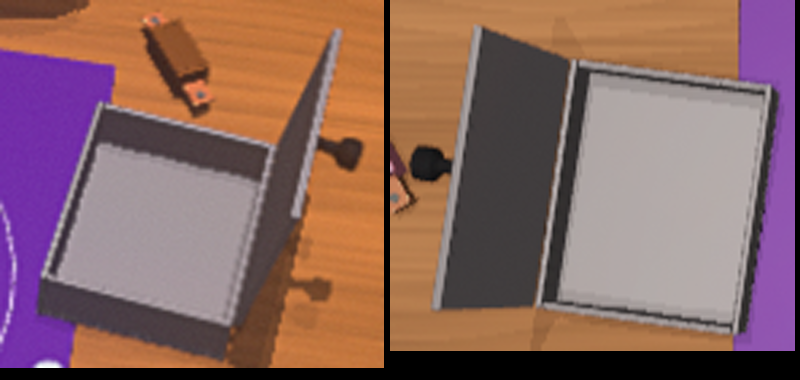

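Left (scene): open case with rim corners at about (377,227), (430,241), (418,296), (358,282), lid leaning back and knob at (454,242). Right (top): rim corners at about (198,207), (271,218), (259,306), (186,298), lid free edge from (163,195) to (147,299).

```bash
python3 - <<'E'
from h import *
np.set_printoptions(precision=4,suppress=True)
d=pickle.load(open("im0.pkl","rb"));S,T=d["scene"],d["top"]
def show(n,t,s): print(n);print(tri(T,t,S,s))
ct=[(198.5,207.2),(271.2,217.6),(259,306.5),(185.6,298)];cs=[(418.4,295.6),(358.1,281.6),(376.9,227.5),(430,241.2)]
show("case rim",ct,cs); P=plane(T,ct,.06);print("plane",P,P.mean(0));print([np.linalg.norm(P[i]-P[i-1]) for i in range(4)])
for a,b in((1,0),(2,3)): v=P[b]-P[a];print("case x yaw",np.arctan2(v[1],v[0]))
for a,b in((2,1),(3,0)): v=P[b]-P[a];print("case -y yaw",np.arctan2(v[1],v[0]))
show("lid edge",[(162.6,195.4),(147.4,299.1),(144.1,245.4)],[(437.8,262.2),(450.6,204.4),(453.8,242.5)])
tt=[(423,183),(474,193),(458,269),(407,258)];ts=[(231,292),(194,279),(222,235),(256,246)]
show("tray",tt,ts);P=plane(T,tt,.034);print("plane",P,P.mean(0));print([np.linalg.norm(P[i]-P[i-1]) for i in range(4)])
for a,b in((3,0),(2,1)): v=P[b]-P[a];print("tray x yaw",np.arctan2(v[1],v[0]))
H=hsv(T);G=[]
for v in(165,180,195):
    m=np.zeros(H.shape[:2],bool);m[180:300,295:380]=((H[...,1]<45)&(H[...,2]>v))[180:300,295:380]
    for c in blobs(m,150):
        r=cv2.minAreaRect(c);print(v,r,cv2.contourArea(c));
        if v==165:G.append(r)
H=hsv(S);F=[]
m=np.zeros(H.shape[:2],bool);m[222:312,280:345]=((H[...,1]<60)&(H[...,2]>190))[222:312,280:345]
F=[cv2.minAreaRect(c)[0] for c in blobs(m)]
t=[g[0] for g in G];show("fuse",t,F)
for g in G:
    P=plane(T,cv2.boxPoints(g),.036);e=[P[1]-P[0],P[2]-P[1]];L=[np.linalg.norm(x) for x in e];v=e[int(np.argmax(L))]
    print("centre",P.mean(0),L,"yaw",np.degrees(np.arctan2(v[1],v[0]))%180)
# blade ends
H=hsv(T);m=np.zeros(H.shape[:2],bool);m[180:300,295:380]=((H[...,0]<20)&(H[...,1]>70))[180:300,295:380]
for c in blobs(m,20):
    M=cv2.moments(c);p=(M["m10"]/M["m00"],M["m01"]/M["m00"]);print("blade",p,plane(T,[p],.02))
E
```

```text
case rim
[[0.6221 0.2861 0.0594 0.0054]
 [0.6006 0.1136 0.0539 0.0014]
 [0.3945 0.14   0.0594 0.0039]
 [0.412  0.309  0.0533 0.0012]]
plane [[0.6225 0.2832 0.06  ]
 [0.5999 0.1136 0.06  ]
 [0.3949 0.138  0.06  ]
 [0.4121 0.3079 0.06  ]] [0.5073 0.2107 0.06  ]
[np.float64(0.21182943552950145), np.float64(0.1711191225002621), np.float64(0.2064611008223231), np.float64(0.17070781654050013)]
case x yaw 1.4384574118843285
case x yaw 1.4698709438666295
case -y yaw -0.11869865068540285
case -y yaw -0.11670483334151337
lid edge
[[0.6257 0.316  0.2315 0.0003]
 [0.4151 0.3406 0.2316 0.0003]
 [0.5252 0.3605 0.2    0.0015]]
tray
[[ 0.6888 -0.2423  0.0297  0.0045]
 [ 0.666  -0.3618  0.0307  0.0052]
 [ 0.4874 -0.3255  0.0286  0.0067]
 [ 0.512  -0.208   0.0319  0.0101]]
plane [[ 0.6876 -0.2394  0.034 ]
 [ 0.665  -0.3584  0.034 ]
 [ 0.4868 -0.3211  0.034 ]
 [ 0.511  -0.2028  0.034 ]] [ 0.5876 -0.2804  0.034 ]
[np.float64(0.1804271387142572), np.float64(0.12111757819414863), np.float64(0.18213712778979502), np.float64(0.12078323669023197)]
tray x yaw -0.20471679118769223
tray x yaw -0.206460410619646
[... 1011 characters left out ...]
0931208467)] yaw 92.39137650229988
centre [ 0.5632 -0.0143  0.036 ] [np.float64(0.05053643694219699), np.float64(0.07136435674891996)] yaw 82.42183582052189
centre [ 0.6666 -0.0334  0.036 ] [np.float64(0.05004422135911408), np.float64(0.07196980999971607)] yaw 87.84639556591333
blade (367.44767441860466, 285.91666666666663) [[ 0.4447 -0.1118  0.02  ]]
blade (326.4406130268199, 286.0) [[ 0.4432 -0.0152  0.02  ]]
blade (347.0974658869396, 241.4288499025341) [[ 0.5491 -0.0628  0.02  ]]
blade (306.1890243902439, 235.65243902439025) [[0.5618 0.0343 0.02  ]]
blade (354.03663003663, 195.2014652014652) [[ 0.6593 -0.0782  0.02  ]]
blade (315.22954091816365, 194.9061876247505) [[0.6592 0.0141 0.02  ]]
```

```bash
cat > plan.py <<'E'
import sys,numpy as np
from scipy.spatial.transform import Rotation as R
from rig import status
def down(yaw): return R.from_euler('z',yaw)*R.from_euler('x',np.pi)
def rows(p1,yaw,n=None,start=None,pitch=0.):
    """print equal-step rows from pose (or status) to p1 with tool down at yaw; symmetric yaw picked as given"""
    if start is None:
        s=status.get_state();p0=s["position"];q=s["ee_rot"];r0=R.from_quat([*q[1:],q[0]])
    else:p0,r0=np.array(start[0]),down(start[1])
    r1=down(yaw)*R.from_euler('y',pitch);w=(r0.inv()*r1).as_rotvec();D=np.array(p1)-p0
    k=int(max(np.ceil(np.linalg.norm(D)/.058),np.ceil(np.linalg.norm(w)/np.radians(10.2)),1)); n=n or k
    X=[]
    for i in range(n):
        ri=r0*R.from_rotvec(w*i/n); X.append(ri.inv().apply(D/n)/.3)
    print(n,"xyz",[[round(float(a),3) for a in x] for x in X],"rot",[round(float(a),3) for a in w/n/np.radians(60)])
E
python3 - <<'E'
from h import *
np.set_printoptions(precision=4,suppress=True)
d=pickle.load(open("im0.pkl","rb"));S,T=d["scene"],d["top"]
res={}
for n,im,roi,s,v in(("T",T,(180,300,295,380),45,185),("S",S,(222,312,280,345),60,200)):
    H=hsv(im);m=np.zeros(H.shape[:2],np.uint8);y0,y1,x0,x1=roi
    m[y0:y1,x0:x1]=((H[...,1]<s)&(H[...,2]>v))[y0:y1,x0:x1]
    m=cv2.morphologyEx(m,cv2.MORPH_OPEN,np.ones((5,5),np.uint8))
    res[n]=sorted([cv2.minAreaRect(c) for c in blobs(m)],key=lambda r:r[0][1],reverse=(n=="T"))
print(res)
print(tri(T,[r[0] for r in res["T"]],S,[r[0] for r in res["S"]]))
for g in res["T"]:
    P=plane(T,cv2.boxPoints(g),.036);e=[P[1]-P[0],P[2]-P[1]];L=[np.linalg.norm(x) for x in e];v=e[int(np.argmax(L))]
    print("centre",P.mean(0),L,"yaw",np.degrees(np.arctan2(v[1],v[0]))%180)
# blade ends in scene + tri with top blade centroids
H=hsv(S);m=np.zeros(H.shape[:2],bool);m[222:312,280:345]=((H[...,0]<15)&(H[...,1]>110))[222:312,280:345]
for c in blobs(m,12):
    M=cv2.moments(c);p=(M["m10"]/M["m00"],M["m01"]/M["m00"]);print("S blade",p,plane(S,[p],.02))
from plan import *
rows((.444,-.064,.11),np.radians(90.9))
E
```

```text
{'T': [((347.0, 285.5), (13.0, 28.0), 90.0), ((326.78997802734375, 237.969970703125), (28.42569351196289, 14.142135620117188), 8.13010311126709), ((336.0, 194.0), (14.0, 28.0), 90.0)], 'S': [((306.9615173339844, 235.30772399902344), (20.837833404541016, 8.558396339416504), 7.125016689300537), ((315.5882568359375, 266.1470642089844), (21.10059928894043, 9.216353416442871), 14.03624439239502), ((302.35137939453125, 293.8918762207031), (23.34465789794922, 9.86393928527832), 9.462321281433105)]}
[[ 0.4456 -0.0653  0.0364  0.0038]
 [ 0.5561 -0.0174  0.0362  0.0047]
 [ 0.66   -0.0373  0.0357  0.0038]]
centre [ 0.4452 -0.0634  0.036 ] [np.float64(0.0652399484359882), np.float64(0.030199817119865687)] yaw 90.71137419496024
centre [ 0.5557 -0.015   0.036 ] [np.float64(0.03322582378424208), np.float64(0.06667127326127385)] yaw 82.44362375914761
centre [ 0.6596 -0.0354  0.036 ] [np.float64(0.0658884317844557), np.float64(0.03312214116275565)] yaw 90.4854262457797
S blade (319.018315018315, 299.71062271062266) [[0.6609 0.0097 0.02  ]]
S blade (287.5299145299145, 291.4017094017094) [[ 0.6496 -0.0855  0.02  ]]
S blade (331.5581395348837, 273.45348837209303) [[0.5626 0.0298 0.02  ]]
S blade (299.95588235294116, 265.1372549019608) [[ 0.55   -0.0686  0.02  ]]
S blade (322.3333333333333, 240.53051643192484) [[ 0.4445 -0.019   0.02  ]]
S blade (291.0967741935484, 236.43548387096774) [[ 0.4465 -0.1175  0.02  ]]
10 xyz [[0.135, -0.127, 0.04], [0.15, -0.109, 0.04], [0.163, -0.089, 0.04], [0.173, -0.067, 0.04], [0.18, -0.044, 0.04], [0.184, -0.021, 0.04], [0.185, 0.003, 0.04], [0.183, 0.027, 0.04], [0.179, 0.05, 0.04], [0.171, 0.072, 0.04]] rot [-0.0, -0.0, -0.123]
```

Emit:
{"name": "apply_moves", "arguments": {"xyz": [[0.135, -0.127, 0.04], [0.15, -0.109, 0.04], [0.163, -0.089, 0.04], [0.173, -0.067, 0.04], [0.18, -0.044, 0.04], [0.184, -0.021, 0.04], [0.185, 0.003, 0.04], [0.183, 0.027, 0.04]], "rot": [[0, 0, -0.123], [0, 0, -0.123], [0, 0, -0.123], [0, 0, -0.123], [0, 0, -0.123], [0, 0, -0.123], [0, 0, -0.123], [0, 0, -0.123]], "hand": [1, 1, 1, 1, 1, 1, 1, 1], "force": 25}}

```text
clock: 1.1
position: [0.3897, -0.1599, 0.1349]
ee_rot: [0.0, 0.785, 0.619, 0.0]
contact_force: [0.9, 0.1, -0.4]
width: 0.0853
gripper_force: 0.0
```

Emit:
{"name": "apply_moves", "arguments": {"xyz": [[0.179, 0.05, 0.04], [0.171, 0.072, 0.04], [0, 0, 0], [0, 0, 0]], "rot": [[0, 0, -0.123], [0, 0, -0.123], [0, 0, 0], [0, 0, 0]], "hand": [1, 1, 1, 1]}}

```text
clock: 1.6
position: [0.4431, -0.0642, 0.111]
ee_rot: [-0.0, 0.7, 0.714, -0.001]
contact_force: [-0.6, -0.5, -0.1]
width: 0.0853
gripper_force: 0.0
```

```bash
python3 -c "
from plan import *
print(status.get_state()['contact_force'],status.get_state()['qpos'])
rows((.445,-.0645,.006),np.radians(90.8))"
```

```text
[-0.56511981 -0.45148287 -0.08116085] [-2.99036499e-01  1.94334639e-01  1.94960636e+00 -8.12866943e-04
  9.98596845e-01 -3.18347943e-01]
2 xyz [[-0.0, 0.003, 0.175], [-0.0, 0.003, 0.175]] rot [-0.001, 0.0, 0.003]
```

Emit:
{"name": "apply_moves", "arguments": {"xyz": [[0, 0.003, 0.15], [0, 0.003, 0.12], [0, 0, 0.06], [0, 0, 0.02], [0, 0, 0], [0, 0, 0], [0, 0, 0], [0, 0, 0]], "rot": [[0, 0, 0], [0, 0, 0], [0, 0, 0], [0, 0, 0], [0, 0, 0], [0, 0, 0], [0, 0, 0], [0, 0, 0]], "hand": [1, 1, 1, 1, 1, -1, -1, -1], "force": 25}}

```text
clock: 2.6
position: [0.4454, -0.0643, 0.0069]
ee_rot: [0.0, 0.7, 0.714, 0.0]
contact_force: [1.3, -0.4, 2.8]
width: 0.0358
gripper_force: 26.2
```

Emit:
{"name": "apply_moves", "arguments": {"xyz": [[0, 0, 0], [0, 0, 0], [0, 0, 0], [0, 0, 0]], "rot": [[0, 0, 0], [0, 0, 0], [0, 0, 0], [0, 0, 0]], "hand": [-1, -1, -1, -1]}}

```text
clock: 3.1
position: [0.4454, -0.0643, 0.0069]
ee_rot: [0.0, 0.7, 0.714, 0.0]
contact_force: [-1.1, -0.4, 6.4]
width: 0.0355
gripper_force: 26.5
```

```bash
python3 -c "
from plan import *
s=status.get_state();p=s['position'];print(p,s['width'],s['gripper_force'],s['contact_force'])
y=np.radians(90.8);c=np.radians(83.3)
t=(.460-.003*0,.2160)
rows((p[0],p[1],.12),y)
rows((*t,.12),c,start=((p[0],p[1],.12),y))
rows((*t,.013),c,start=((*t,.12),c))"
```

```text
[ 0.44539811 -0.06425768  0.00686792] 0.035490933112472166 26.527264416217804 [-1.09579843 -0.356539    6.41841901]
2 xyz [[-0.0, 0.0, -0.189], [-0.0, 0.0, -0.189]] rot [0.0, 0.0, 0.003]
5 xyz [[0.187, 0.012, 0.0], [0.187, 0.007, 0.0], [0.187, 0.003, 0.0], [0.187, -0.002, -0.0], [0.187, -0.007, -0.0]] rot [0.0, -0.0, 0.025]
2 xyz [[0.0, -0.0, 0.178], [0.0, -0.0, 0.178]] rot [0.0, 0.0, 0.0]
```

Emit:
{"name": "apply_moves", "arguments": {"xyz": [[0, 0, -0.1], [0, 0, -0.17], [0.06, 0.01, -0.11], [0.187, 0.01, 0], [0.187, 0.005, 0], [0.187, 0, 0], [0.187, -0.003, 0], [0.127, -0.005, 0]], "rot": [[0, 0, 0], [0, 0, 0], [0, 0, 0.025], [0, 0, 0.025], [0, 0, 0.025], [0, 0, 0.025], [0, 0, 0.025], [0, 0, 0]], "hand": [-1, -1, -1, -1, -1, -1, -1, -1]}}

```text
clock: 4.1
position: [0.464, 0.2184, 0.1197]
ee_rot: [-0.0, 0.745, 0.667, -0.0]
contact_force: [0.8, 0.0, -2.6]
width: 0.0355
gripper_force: 26.5
```

Emit:
{"name": "apply_moves", "arguments": {"xyz": [[0, 0, 0], [0, 0, 0.1], [0, 0, 0.14], [0, 0, 0.06], [0, 0, 0.03], [0, 0, 0]], "rot": [[0, 0, 0], [0, 0, 0], [0, 0, 0], [0, 0, 0], [0, 0, 0], [0, 0, 0]], "hand": [-1, -1, -1, -1, -1, -1]}}

```text
clock: 4.85
position: [0.4645, 0.2153, 0.0209]
ee_rot: [-0.0, 0.746, 0.666, -0.001]
contact_force: [0.2, 0.3, -3.8]
width: 0.0356
gripper_force: 26.4
```

```bash
python3 - <<'E'
from plan import *
from rig import get_image
import cv2
s=status.get_state();print(s)
im=get_image("top")["pixels"][180:320,130:290]
cv2.imwrite("pics/p1.png",cv2.resize(im,None,fx=4,fy=4)[:,:,::-1])
rows((.46,.216,.015),np.radians(83.3))
E
```

```text
{'clock': 4.85, 'qpos': array([ 2.98300685e-01,  3.95150097e-01,  1.93071363e+00, -3.52375498e-04,
        8.16937457e-01,  4.10927339e-01]), 'qd': array([ 0.00416895, -0.01848485, -0.02195308,  0.00148836,  0.00475264,
        0.00261794]), 'effort': array([-4.95885022e-02, -4.10501540e+01, -1.67001557e+01, -6.93643698e-03,
       -1.57280493e-02, -1.77443253e-03]), 'position': array([0.46445257, 0.21531623, 0.0208943 ]), 'ee_rot': array([-1.35683265e-04,  7.45703848e-01,  6.66277262e-01, -6.02668473e-04]), 'contact_force': array([ 0.24307667,  0.26438178, -3.81887092]), 'moment': array([ 0.06238185, -0.00885948, -0.00587753]), 'gripper_force': 26.43252968788147, 'width': 0.0355883023189467}
1 xyz [[-0.001, -0.017, 0.022]] rot [0.0, 0.0, 0.004]
```

View pics/p1.png

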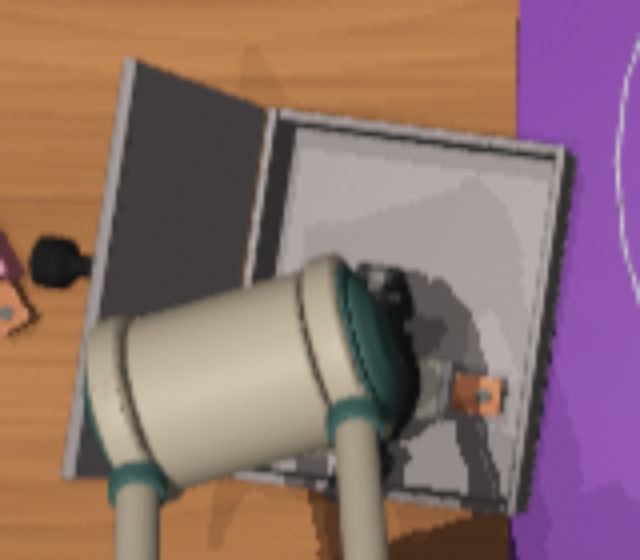

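The fuse is over the case floor with its blade at about (478,394) in the crop, clear of the walls. I'll lower it and release.

Emit:
{"name": "apply_moves", "arguments": {"xyz": [[0, 0, 0.015], [0, 0, 0.01], [0, 0, 0.002], [0, 0, 0]], "rot": [[0, 0, 0], [0, 0, 0], [0, 0, 0], [0, 0, 0]], "hand": [-1, -1, -1, -1]}}

```text
clock: 5.4
position: [0.4647, 0.216, 0.0132]
ee_rot: [0.0, 0.745, 0.667, 0.0]
contact_force: [1.2, 0.2, -4.2]
width: 0.0353
gripper_force: 26.5
```

Emit:
{"name": "apply_moves", "arguments": {"xyz": [[0, 0, 0.003], [0, 0, 0.002], [0, 0, 0]], "rot": [[0, 0, 0], [0, 0, 0], [0, 0, 0]], "hand": [-1, -1, -1]}}

```text
clock: 5.78
position: [0.4648, 0.216, 0.0129]
ee_rot: [0.0, 0.745, 0.667, 0.0]
contact_force: [-1.5, -1.4, 6.5]
width: 0.0354
gripper_force: 27.8
```

Touching the floor at +6.5 N. Next I release and move to fuse B.

Emit:
{"name": "apply_moves", "arguments": {"xyz": [[0, 0, 0], [0, 0, 0], [0, 0, 0], [0, 0, -0.05], [0, 0, -0.15], [0, 0, -0.17]], "rot": [[0, 0, 0], [0, 0, 0], [0, 0, 0], [0, 0, 0], [0, 0, 0], [0, 0, 0]], "hand": [0.3, 0.3, 0.3, 0.3, 0.3, 0.3]}}

```text
clock: 6.52
position: [0.4643, 0.2158, 0.1241]
ee_rot: [-0.0, 0.746, 0.666, -0.001]
contact_force: [-0.0, 0.8, -0.5]
width: 0.0554
gripper_force: 0.0
```

```bash
python3 -c "
from plan import *
b=np.radians(82.5)
rows((.556,-.0165,.12),b)
rows((.556,-.0165,.0065),b,start=((.556,-.0165,.12),b))"
```

```text
5 xyz [[-0.147, 0.078, 0.003], [-0.147, 0.079, 0.003], [-0.146, 0.079, 0.003], [-0.146, 0.08, 0.003], [-0.146, 0.08, 0.003]] rot [-0.0, 0.0, 0.004]
2 xyz [[0.0, -0.0, 0.189], [0.0, -0.0, 0.189]] rot [0.0, 0.0, 0.0]
```

Emit:
{"name": "apply_moves", "arguments": {"xyz": [[-0.147, 0.079, 0.003], [-0.147, 0.079, 0.003], [-0.146, 0.079, 0.003], [-0.146, 0.08, 0.003], [-0.146, 0.08, 0.003], [0, 0, 0.12], [0, 0, 0.14], [0, 0, 0.08]], "rot": [[0, 0, 0.004], [0, 0, 0.004], [0, 0, 0.004], [0, 0, 0.004], [0, 0, 0.004], [0, 0, 0], [0, 0, 0], [0, 0, 0]], "hand": [1, 1, 1, 1, 1, 1, 1, 1]}}

```text
clock: 7.52
position: [0.5558, -0.0166, 0.0152]
ee_rot: [-0.001, 0.753, 0.658, -0.001]
contact_force: [-0.7, 0.4, 0.4]
width: 0.0852
gripper_force: 0.0
```

```bash
python3 -c "
from plan import *
b=np.radians(82.5)
rows((.556,-.0165,.0068),b,n=1)"
```

```text
1 xyz [[0.0, 0.001, 0.028]] rot [-0.002, 0.0, -0.002]
```

Emit:
{"name": "apply_moves", "arguments": {"xyz": [[0, 0, 0.025], [0, 0, 0], [0, 0, 0], [0, 0, 0], [0, 0, 0], [0, 0, 0]], "rot": [[0, 0, 0], [0, 0, 0], [0, 0, 0], [0, 0, 0], [0, 0, 0], [0, 0, 0]], "hand": [1, 1, -1, -1, -1, -1], "force": 25}}

```text
clock: 8.28
position: [0.5567, -0.0163, 0.0095]
ee_rot: [0.0, 0.752, 0.659, 0.0]
contact_force: [-1.3, 0.1, 7.0]
width: 0.0356
gripper_force: 26.7
```

```bash
python3 -c "
from plan import *
s=status.get_state();p=s['position'];print(p,s['width'],s['gripper_force'])
b=np.radians(82.5);c=np.radians(83.3);t=(.556,.2055)
rows((p[0],p[1],.12),b)
rows((*t,.12),c,start=((p[0],p[1],.12),b))"
```

```text
[ 0.55670858 -0.01631325  0.00948114] 0.03557769637708884 26.721048653125763
2 xyz [[-0.0, 0.0, -0.184], [-0.0, 0.0, -0.184]] rot [0.0, 0.0, -0.001]
4 xyz [[0.183, -0.025, -0.0], [0.183, -0.024, -0.0], [0.183, -0.023, -0.0], [0.183, -0.023, -0.0]] rot [0.0, 0.0, -0.003]
```

Emit:
{"name": "apply_moves", "arguments": {"xyz": [[0, 0, -0.1], [0, 0, -0.17], [0.03, 0, -0.1], [0.183, -0.024, 0], [0.183, -0.024, 0], [0.183, -0.024, 0], [0.153, -0.023, 0], [0, 0, 0]], "rot": [[0, 0, 0], [0, 0, 0], [0, 0, 0], [0, 0, -0.003], [0, 0, -0.003], [0, 0, -0.003], [0, 0, -0.003], [0, 0, 0]], "hand": [-1, -1, -1, -1, -1, -1, -1, -1]}}

```text
clock: 9.28
position: [0.5556, 0.2083, 0.1188]
ee_rot: [-0.001, 0.747, 0.665, -0.0]
contact_force: [0.3, -0.6, -2.4]
width: 0.0352
gripper_force: 26.3
```

Emit:
{"name": "apply_moves", "arguments": {"xyz": [[0, 0, 0.1], [0, 0, 0.14], [0, 0, 0.06], [0, 0, 0.03], [0, 0, 0.008], [0, 0, 0]], "rot": [[0, 0, 0], [0, 0, 0], [0, 0, 0], [0, 0, 0], [0, 0, 0], [0, 0, 0]], "hand": [-1, -1, -1, -1, -1, -1]}}

```text
clock: 10.02
position: [0.5571, 0.2049, 0.0189]
ee_rot: [0.0, 0.748, 0.663, 0.001]
contact_force: [-1.5, 0.5, -3.4]
width: 0.0352
gripper_force: 26.2
```

Emit:
{"name": "apply_moves", "arguments": {"xyz": [[0, 0, 0.008], [0, 0, 0.005], [0, 0, 0.003], [0, 0, 0]], "rot": [[0, 0, 0], [0, 0, 0], [0, 0, 0], [0, 0, 0]], "hand": [-1, -1, -1, -1]}}

```text
clock: 10.52
position: [0.557, 0.2052, 0.0155]
ee_rot: [0.001, 0.748, 0.663, 0.001]
contact_force: [-2.2, -1.1, 7.7]
width: 0.0356
gripper_force: 27.6
```

Touching the floor, so I release. Bent fuse next.

Emit:
{"name": "apply_moves", "arguments": {"xyz": [[0, 0, 0], [0, 0, 0], [0, 0, 0], [0, 0, -0.05], [0, 0, -0.15], [0, 0, -0.16]], "rot": [[0, 0, 0], [0, 0, 0], [0, 0, 0], [0, 0, 0], [0, 0, 0], [0, 0, 0]], "hand": [0.3, 0.3, 0.3, 0.3, 0.3, 0.3]}}

```text
clock: 11.28
position: [0.5563, 0.205, 0.123]
ee_rot: [-0.0, 0.748, 0.663, -0.0]
contact_force: [-0.0, -0.5, -0.1]
width: 0.0554
gripper_force: 0.0
```

```bash
python3 -c "
from plan import *
b=np.radians(90.3)
rows((.6597,-.0365,.12),b)
rows((.6597,-.0365,.008),b,start=((.6597,-.0365,.12),b))"
```

```text
5 xyz [[-0.152, 0.088, 0.002], [-0.154, 0.084, 0.002], [-0.156, 0.08, 0.002], [-0.158, 0.076, 0.002], [-0.16, 0.072, 0.002]] rot [-0.0, 0.0, -0.024]
2 xyz [[0.0, -0.0, 0.187], [0.0, -0.0, 0.187]] rot [0.0, 0.0, 0.0]
```

Emit:
{"name": "apply_moves", "arguments": {"xyz": [[-0.152, 0.088, 0.002], [-0.154, 0.084, 0.002], [-0.156, 0.08, 0.002], [-0.158, 0.076, 0.002], [-0.16, 0.072, 0.002], [0, 0, 0.12], [0, 0, 0.14], [0, 0, 0.08]], "rot": [[0, 0, -0.024], [0, 0, -0.024], [0, 0, -0.024], [0, 0, -0.024], [0, 0, -0.024], [0, 0, 0], [0, 0, 0], [0, 0, 0]], "hand": [0.8, 0.8, 0.8, 0.8, 0.8, 0.8, 0.8, 0.8]}}

```text
clock: 12.28
position: [0.6589, -0.0372, 0.0152]
ee_rot: [-0.001, 0.705, 0.709, -0.001]
contact_force: [-1.0, 0.3, 0.0]
width: 0.0771
gripper_force: 0.0
```

Emit:
{"name": "apply_moves", "arguments": {"xyz": [[0, 0, 0.025], [0, 0, 0], [0, 0, 0], [0, 0, 0], [0, 0, 0], [0, 0, 0]], "rot": [[0, 0, 0], [0, 0, 0], [0, 0, 0], [0, 0, 0], [0, 0, 0], [0, 0, 0]], "hand": [0.8, 0.8, -1, -1, -1, -1], "force": 25}}

```text
clock: 13.02
position: [0.6604, -0.037, 0.0103]
ee_rot: [0.001, 0.705, 0.709, 0.0]
contact_force: [-1.1, 0.1, 5.7]
width: 0.0353
gripper_force: 26.6
```

```bash
python3 -c "
from plan import *
s=status.get_state();p=s['position'];print(p,s['width'],s['gripper_force'],s['qpos'])
b=np.radians(90.3);c=-.2056;t=(.588,-.2815)
rows((p[0],p[1],.13),b)
rows((*t,.13),c,start=((p[0],p[1],.13),b))"
```

```text
[ 0.66041472 -0.03696651  0.01026796] 0.03530710960272899 26.57299965620041 [-1.60965843e-01  5.79653130e-01  1.59514336e+00 -1.43135166e-04
  9.65142255e-01 -1.66475438e-01]
3 xyz [[-0.0, 0.0, -0.133], [-0.0, 0.0, -0.133], [-0.0, 0.0, -0.133]] rot [0.001, 0.0, 0.0]
11 xyz [[-0.074, -0.022, -0.0], [-0.077, -0.01, -0.0], [-0.077, 0.002, 0.0], [-0.076, 0.015, 0.0], [-0.072, 0.027, 0.0], [-0.067, 0.038, 0.0], [-0.06, 0.049, 0.0], [-0.052, 0.058, 0.0], [-0.042, 0.065, 0.0], [-0.031, 0.071, 0.0], [-0.019, 0.075, 0.0]] rot [0.0, -0.0, 0.155]
```

Emit:
{"name": "apply_moves", "arguments": {"xyz": [[0, 0, -0.1], [0, 0, -0.15], [0, 0, -0.15], [-0.074, -0.022, 0], [-0.077, -0.01, 0], [-0.077, 0.002, 0], [-0.076, 0.015, 0], [-0.072, 0.027, 0]], "rot": [[0, 0, 0], [0, 0, 0], [0, 0, 0], [0, 0, 0.155], [0, 0, 0.155], [0, 0, 0.155], [0, 0, 0.155], [0, 0, 0.155]], "hand": [-1, -1, -1, -1, -1, -1, -1, -1]}}

```text
clock: 14.02
position: [0.6263, -0.1485, 0.1282]
ee_rot: [-0.0, 0.929, 0.371, -0.0]
contact_force: [-0.5, 1.1, -2.2]
width: 0.0353
gripper_force: 25.8
```

Emit:
{"name": "apply_moves", "arguments": {"xyz": [[-0.067, 0.038, 0], [-0.06, 0.049, 0], [-0.052, 0.058, 0], [-0.042, 0.065, 0], [-0.031, 0.071, 0], [-0.019, 0.075, 0], [0, 0, 0], [0, 0, 0]], "rot": [[0, 0, 0.155], [0, 0, 0.155], [0, 0, 0.155], [0, 0, 0.155], [0, 0, 0.155], [0, 0, 0.155], [0, 0, 0], [0, 0, 0]], "hand": [-1, -1, -1, -1, -1, -1, -1, -1]}}

```text
clock: 15.02
position: [0.5868, -0.2807, 0.1285]
ee_rot: [-0.001, 0.995, -0.104, -0.0]
contact_force: [-0.5, -0.2, -3.0]
width: 0.0354
gripper_force: 25.9
```

```bash
python3 -c "
from plan import *
rows((.588,-.2815,.025),-.2056)"
```

```text
2 xyz [[0.002, 0.001, 0.173], [0.002, 0.001, 0.173]] rot [-0.001, 0.0, -0.001]
```

Emit:
{"name": "apply_moves", "arguments": {"xyz": [[0.004, 0.002, 0.1], [0, 0, 0.14], [0, 0, 0.06], [0, 0, 0.03], [0, 0, 0.02], [0, 0, 0.008], [0, 0, 0], [0, 0, 0]], "rot": [[0, 0, 0], [0, 0, 0], [0, 0, 0], [0, 0, 0], [0, 0, 0], [0, 0, 0], [0, 0, 0], [0, 0, 0]], "hand": [-1, -1, -1, -1, -1, -1, -1, -1]}}

```text
clock: 16.02
position: [0.5884, -0.2827, 0.0223]
ee_rot: [0.0, 0.995, -0.104, 0.001]
contact_force: [0.3, 0.4, -2.1]
width: 0.0357
gripper_force: 25.8
```

Emit:
{"name": "apply_moves", "arguments": {"xyz": [[0, 0, 0.01], [0, 0, 0.008], [0, 0, 0.004], [0, 0, 0.003], [0, 0, 0]], "rot": [[0, 0, 0], [0, 0, 0], [0, 0, 0], [0, 0, 0], [0, 0, 0]], "hand": [-1, -1, -1, -1, -1]}}

```text
clock: 16.65
position: [0.5879, -0.2823, 0.0153]
ee_rot: [0.0, 0.995, -0.104, 0.0]
contact_force: [-1.9, 1.5, 4.6]
width: 0.036
gripper_force: 26.8
```

Emit:
{"name": "apply_moves", "arguments": {"xyz": [[0, 0, 0], [0, 0, 0], [0, 0, 0], [0, 0, -0.05], [0, 0, -0.15], [0, 0, -0.2], [0, 0, -0.2], [0, 0, -0.2]], "rot": [[0, 0, 0], [0, 0, 0], [0, 0, 0], [0, 0, 0], [0, 0, 0], [0, 0, 0], [0, 0, 0], [0, 0, 0]], "hand": [0.3, 0.3, 0.3, 0.3, 0.3, 0.3, 0.3, 0.3]}}

```text
clock: 17.65
position: [0.5878, -0.2822, 0.2574]
ee_rot: [0.0, 0.995, -0.104, 0.001]
contact_force: [0.5, -1.5, -0.2]
width: 0.0554
gripper_force: 0.0
```

```bash
cat > lid.py <<'E'
import numpy as np
cx=np.array([np.cos(1.453),np.sin(1.453)]);cy=np.array([-cx[1],cx[0]])  # case x, y
hinge=np.array([.5073,.2115])+.088*cx
def pt(u,h,v=.065): return np.r_[hinge+u*cx+v*cy,.06+h]
E
python3 - <<'E'
from plan import *; from lid import *
p=pt(.09,.23);print(p);rows(p,1.453)
E
```

```text
[0.46366974 0.39590553 0.29      ]
12 xyz [[-0.073, -0.177, -0.009], [-0.048, -0.185, -0.009], [-0.022, -0.19, -0.009], [0.005, -0.191, -0.009], [0.031, -0.189, -0.009], [0.057, -0.183, -0.009], [0.082, -0.173, -0.009], [0.105, -0.16, -0.009], [0.126, -0.144, -0.009], [0.145, -0.125, -0.009], [0.161, -0.104, -0.009], [0.173, -0.081, -0.009]] rot [0.0, -0.0, -0.132]
```

Emit:
{"name": "apply_moves", "arguments": {"xyz": [[-0.073, -0.177, -0.03], [-0.048, -0.185, -0.03], [-0.022, -0.19, -0.03], [0.005, -0.191, -0.02], [0.031, -0.189, 0], [0.057, -0.183, 0], [0.082, -0.173, 0], [0.105, -0.16, 0]], "rot": [[0, 0, -0.132], [0, 0, -0.132], [0, 0, -0.132], [0, 0, -0.132], [0, 0, -0.132], [0, 0, -0.132], [0, 0, -0.132], [0, 0, -0.132]], "hand": [-1, -1, -1, -1, -1, -1, -1, -1]}}

```text
clock: 18.65
position: [0.5051, 0.1713, 0.2884]
ee_rot: [0.0, 0.9, 0.435, 0.001]
contact_force: [0.7, -0.4, -0.2]
width: -0.0002
gripper_force: 0.0
```

Emit:
{"name": "apply_moves", "arguments": {"xyz": [[0.126, -0.144, 0], [0.145, -0.125, 0], [0.161, -0.104, 0], [0.173, -0.081, 0], [0, 0, 0], [0, 0, 0]], "rot": [[0, 0, -0.132], [0, 0, -0.132], [0, 0, -0.132], [0, 0, -0.132], [0, 0, 0], [0, 0, 0]], "hand": [-1, -1, -1, -1, -1, -1]}}

```text
clock: 19.4
position: [0.465, 0.3951, 0.2876]
ee_rot: [0.001, 0.749, 0.663, -0.0]
contact_force: [0.1, -0.3, -0.7]
width: 0.0
gripper_force: 0.0
```

```bash
python3 - <<'E'
from plan import *; from lid import *
from rig import get_image
import cv2
rows(pt(.09,.12),1.453)
a=get_image("scene")["pixels"][190:350,180:500];b=get_image("top")["pixels"][150:350,130:510]
c=np.zeros((300+420,800,3),np.uint8)
a=cv2.resize(a,(600,300));b=cv2.resize(b,(570,300));c=np.vstack([a,np.pad(b,((0,0),(0,30),(0,0)))])
cv2.imwrite("pics/p2.png",c[:,:,::-1])
E
```

```text
2 xyz [[0.001, -0.003, 0.179], [0.001, -0.002, 0.179]] rot [0.0, 0.0, -0.002]
```

View pics/p2.png

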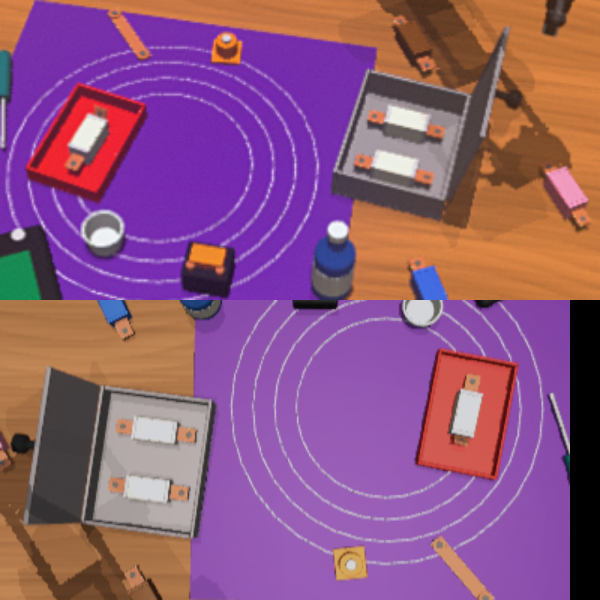

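All three lie flat: two straight-blade fuses in the case at about (155,430) and (148,488) in the lower crop, and the bent one in the tray at (466,412). Bystanders haven't moved, so I can go for the lid.

```bash
python3 - <<'E'
import numpy as np
th=np.radians([90,80,70,60,50,40,30,20,12,6,2]);r=.13
u=.011-r*np.cos(th)+.008*np.sin(th);h=r*np.sin(th)+.008*np.cos(th)
print("u,h",np.c_[u,h].round(4).tolist());
du=np.diff(u,prepend=.09);dh=np.diff(h,prepend=.13)
print([[round(a/.3,3),round(-b/.3,3)] for a,b in zip(du,dh)])
E
```

```text
u,h [[0.019, 0.13], [-0.0037, 0.1294], [-0.0259, 0.1249], [-0.0471, 0.1166], [-0.0664, 0.1047], [-0.0834, 0.0897], [-0.0976, 0.0719], [-0.1084, 0.052], [-0.1145, 0.0349], [-0.1175, 0.0215], [-0.1186, 0.0125]]
[[np.float64(-0.237), np.float64(-0.0)], [np.float64(-0.076), np.float64(0.002)], [np.float64(-0.074), np.float64(0.015)], [np.float64(-0.07), np.float64(0.028)], [np.float64(-0.065), np.float64(0.04)], [np.float64(-0.057), np.float64(0.05)], [np.float64(-0.047), np.float64(0.059)], [np.float64(-0.036), np.float64(0.066)], [np.float64(-0.02), np.float64(0.057)], [np.float64(-0.01), np.float64(0.044)], [np.float64(-0.004), np.float64(0.03)]]
```

Emit:
{"name": "apply_moves", "arguments": {"xyz": [[0, -0.003, 0.15], [0, -0.002, 0.15], [0, 0, 0.03], [0, 0, 0], [0, 0, 0]], "rot": [[0, 0, 0], [0, 0, 0], [0, 0, 0], [0, 0, 0], [0, 0, 0]], "hand": [-1, -1, -1, -1, -1]}}

```text
clock: 20.12
position: [0.4652, 0.3962, 0.1903]
ee_rot: [0.0, 0.749, 0.663, 0.002]
contact_force: [0.1, -0.0, -0.2]
width: -0.0
gripper_force: 0.0
```

Emit:
{"name": "apply_moves", "arguments": {"xyz": [[-0.06, 0, 0], [-0.06, 0, 0], [-0.06, 0, 0], [-0.057, 0, 0], [-0.076, 0, 0.002], [-0.074, 0, 0.015], [-0.07, 0, 0.028], [0, 0, 0]], "rot": [[0, 0, 0], [0, 0, 0], [0, 0, 0], [0, 0, 0], [0, 0, 0], [0, 0, 0], [0, 0, 0], [0, 0, 0]], "hand": [-1, -1, -1, -1, -1, -1, -1, -1]}}

```text
clock: 21.12
position: [0.4459, 0.2571, 0.1737]
ee_rot: [0.0, 0.749, 0.662, -0.002]
contact_force: [-0.3, 1.3, 0.1]
width: -0.0001
gripper_force: 0.0
```

Emit:
{"name": "apply_moves", "arguments": {"xyz": [[-0.065, 0, 0.04], [-0.057, 0, 0.05], [-0.047, 0, 0.059], [-0.036, 0, 0.06], [-0.02, 0, 0.05], [-0.01, 0, 0.03], [0, 0, 0.02], [0, 0, 0]], "rot": [[0, 0, 0], [0, 0, 0], [0, 0, 0], [0, 0, 0], [0, 0, 0], [0, 0, 0], [0, 0, 0], [0, 0, 0]], "hand": [-1, -1, -1, -1, -1, -1, -1, -1]}}

```text
clock: 22.12
position: [0.4386, 0.1898, 0.0817]
ee_rot: [-0.0, 0.749, 0.663, -0.0]
contact_force: [0.4, -0.0, 0.7]
width: -0.0001
gripper_force: 0.0
```

Emit:
{"name": "apply_moves", "arguments": {"xyz": [[0, 0, 0.02], [0, 0, 0.012], [0, 0, 0.008], [0, 0, 0.006], [0, 0, 0]], "rot": [[0, 0, 0], [0, 0, 0], [0, 0, 0], [0, 0, 0], [0, 0, 0]], "hand": [-1, -1, -1, -1, -1]}}

```text
clock: 22.75
position: [0.4387, 0.1897, 0.0685]
ee_rot: [0.0, 0.749, 0.663, 0.0]
contact_force: [-0.6, -1.4, 4.9]
width: 0.0001
gripper_force: 2.1
```

Emit:
{"name": "apply_moves", "arguments": {"xyz": [[0, 0, 0.004], [0, 0, 0.003], [0, 0, 0]], "rot": [[0, 0, 0], [0, 0, 0], [0, 0, 0]], "hand": [-1, -1, -1]}}

```text
clock: 23.12
position: [0.4388, 0.1897, 0.0683]
ee_rot: [0.0, 0.749, 0.663, 0.0]
contact_force: [-4.2, -1.6, 20.0]
width: -0.0001
gripper_force: 10.1
```

Force rose to 20 N with no travel (z = 68.3 mm), so the lid is on the rim. Retreat and check.

Emit:
{"name": "apply_moves", "arguments": {"xyz": [[0, 0, -0.1], [0, 0, -0.2], [0, 0, -0.2], [-0.15, 0.1, -0.1], [-0.17, 0.1, 0], [-0.17, 0.1, 0], [-0.17, 0.1, 0], [0, 0, 0]], "rot": [[0, 0, 0], [0, 0, 0], [0, 0, 0], [0, 0, 0], [0, 0, 0], [0, 0, 0], [0, 0, 0], [0, 0, 0]], "hand": [-1, -1, -1, -1, -1, -1, -1, -1]}}

```text
clock: 24.12
position: [0.5352, -0.0251, 0.2452]
ee_rot: [0.0, 0.75, 0.661, -0.0]
contact_force: [-0.7, 0.6, 0.4]
width: -0.0001
gripper_force: 0.0
```

```bash
python3 - <<'E'
from rig import get_image
import cv2,numpy as np
a=get_image("scene")["pixels"][190:350,180:500];b=get_image("top")["pixels"][150:350,130:510]
a=cv2.resize(a,(600,300));b=cv2.resize(b,(570,300));c=np.vstack([a,np.pad(b,((0,0),(0,30),(0,0)))])
cv2.imwrite("pics/p3.png",c[:,:,::-1])
E
```

```text
(no output)
```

View pics/p3.png

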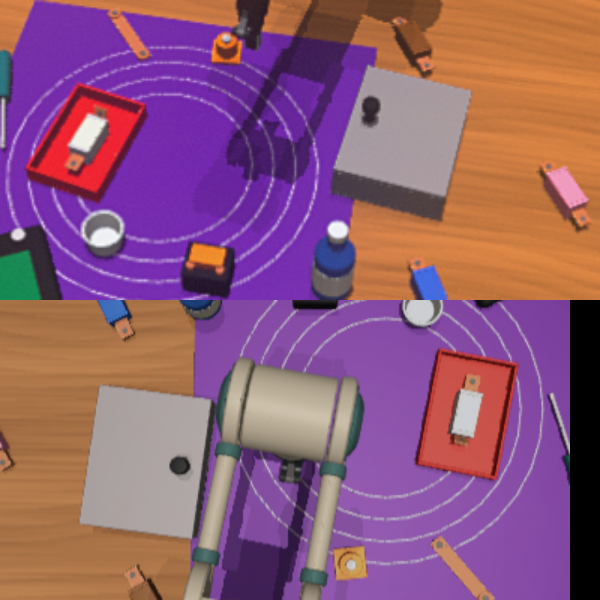

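The lid is shut flush, with its knob at about (180,465) in the lower crop. The bent fuse is in the tray at (466,412) and nothing else has moved.

```bash
python3 -c "
from rig import job
print(job.sign_off())"
```

```text
the job is handed in; nothing more can be done
None
```

Both straight-blade fuses are flat in the grey case with the lid shut, the bent one is flat in the red tray, and I handed the job in at about 24 s of robot time; the sign-off gave no verdict.

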